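Load tabbed blocks into the kitting tray

TASK

Put the two metal tabbed blocks into the two pockets of the small low wooden tray screwed to the bench, one in each, turned so that every block lies flat on its pocket floor with its tab in the notch of the tray wall. Either block may go in either pocket. Set them down rather than dropping them, and leave the other things on the bench where they are.

Things in the scene. Friction and masses are not known exactly. Their poses are not given: they have to be found in the camera images.
- block_a: bare metal block with two screws in its top, loose and upright on the bench. Body 90 (x) x 36 (y) x 40 (z) mm, sides plain; a tab 28 long, 16 wide, 12 mm thick juts from the foot of its +x end, in the middle, underside level with the body's. Origin: centre of the underside of the 90 mm body (tab not counted); x points to the tab, z up. 0.2 to 0.4 kg. This one starts on the left side of the bench.
- block_b: bare metal block with two screws in its top, loose and upright on the bench. Body 90 (x) x 36 (y) x 40 (z) mm, sides plain; a tab 28 long, 16 wide, 12 mm thick juts from the foot of its +x end, in the middle, underside level with the body's. Origin: centre of the underside of the 90 mm body (tab not counted); x points to the tab, z up. 0.2 to 0.4 kg. This one starts on the right side of the bench.
- tray: low tray of light wood with a black floor, 114 (x) x 158 (y) x 14 (z) mm, screwed to the bench, with two pockets side by side. Origin: centre of its underside, z up; x points to the wall with the two notches. Floor 4 mm thick; walls 8 mm thick, their tops 10 mm above the floor (14 above the bench). A solid rib 50 mm wide, as high as the walls, parts the pockets, whose centres lie at y = +48 and -48 mm.
- pocket_left (a point): centre of the floor of the pocket at the tray's +y, 4 mm above the bench; axes as the tray's. Pocket 98 mm long (x), 46 mm wide (y) inside, so 4 to 5 mm of play round a block; in the middle of its +x wall an open notch 26 mm wide goes down to the floor: a tab lies in it and sticks out beyond the tray
- pocket_right (a point): the same for the pocket at the tray's -y
- notch_left (a point): in the notch of the left pocket, floor height, 59 mm in the tray's +x from that pocket's centre: where the middle of the underside of a tab comes to lie
- notch_right (a point): the same for the right pocket
- block_a_tab (a point): middle of the underside of block_a's tab, 59 mm in +x from the block's origin
- block_b_tab (a point): middle of the underside of block_b's tab, 59 mm in +x from the block's origin
- black_packer: black plastic packer, 45 x 62 x 28 mm; bystander, origin at the centre of its underside
- wood_block: pine block 36 x 90 x 18 mm; bystander, origin at the centre of its underside
- chisel: wood chisel, 187 mm long along y, 26 mm high; bystander, origin under its middle
There are look-alikes about, which are no part of the job. There is more than one size of the tray; the one meant has the size given above. Leave any pink look-alike of the block_b alone.

How it is judged (in metres and radians):
At the end, for the whole second after the job is handed in: Each block lies at rest in a pocket of its own: body centre within 10 mm of the pocket's centre and its tab's middle within 12 mm of the notch point (both seen from above), underside less than 3 mm above the pocket floor, upright within 0.05 rad (((horizontal distance between block_a and pocket_left below 0.01 m and horizontal distance between block_a_tab and notch_left below 0.012 m and z of block_a in the frame of pocket_left below 0.003 m and horizontal distance between block_b and pocket_right below 0.01 m and horizontal distance between block_b_tab and notch_right below 0.012 m and z of block_b in the frame of pocket_right below 0.003 m) or (horizontal distance between block_a and pocket_right below 0.01 m and horizontal distance between block_a_tab and notch_right below 0.012 m and z of block_a in the frame of pocket_right below 0.003 m and horizontal distance between block_b and pocket_left below 0.01 m and horizontal distance between block_b_tab and notch_left below 0.012 m and z of block_b in the frame of pocket_left below 0.003 m)) and angle between each of block_a, block_b's own z axis and vertical below 0.05 rad and linear speed of each of block_a, block_b below 0.02 m/s and angular speed of each of block_a, block_b below 0.2 rad/s); the robot touches nothing.
It fails at once if the black packer, pine block or chisel was shifted by more than 30 mm (distance of any of black_packer, wood_block, chisel from where it was at the start of the episode above 0.03 m).
It fails at once if block_a was dropped (fell freely more than about 25 mm) (linear speed of block_a above 0.7 m/s and contact force between block_a and anything else below 0.05 N).
It fails at once if block_b was dropped (fell freely more than about 25 mm) (linear speed of block_b above 0.7 m/s and contact force between block_b and anything else below 0.05 N).
It also fails if it takes over 58 s, if anything falls off the work surface, if the arm or the gripper's body presses on something with over 40 N, if the wrist force passes 120 N, or if a joint passes its speed limit or range.

ROBOT

A 6-joint arm with a two-finger parallel gripper is mounted at the origin on a cart in front of the work surface, level with it; the furniture and walls round the work are solid. World frame = base frame: x ahead of the robot, y to its left, z up, the work surface at z = 0. Lengths are in m, angles in degrees, forces in N, time in s.
With the tool pointing down it reaches from about 0.375 to 0.75 m from the base axis. Payload 9 kg.
Tool frame: the origin (TCP) lies where the fingers leave the gripper's body, on its centre line; the fingertips stand 73 mm ahead of it and the grasp point (between the pads) lies 54 mm ahead of it (robot.tip_reach is the distance from the TCP to the fingertips, in m); z points along the fingers, y is the direction in which the jaws open and shut (so a half turn about z gives the same grasp; the last joint's range is limited). The gripper opens to 85 mm and grips with 20 to 120 N. Pads are 22 mm wide; open, the fingers measure 114 mm over their backs; the gripper's body (76 mm by 85 mm) begins 54 mm behind the grasp point. The pads swing forward as they close: fully open they stand 13 mm farther back than shut.
Start: joints at [-77.275, 5.964, 5.575, 89.605, 0, 77.527], TCP at [0.255, -0.543, 0.304] pointing down, gripper open.
Joint ranges: [-171.21, 171.21], [-48.23, 106.86], [-62.78, 66.21], [-105.2, 120.99], [-86.42, 89.51], [-180, 180]. Speed limits (degrees/s): [127.2, 127.2, 147.25, 180, 180, 180].

INTERFACE

Orientations are given as [roll, pitch, yaw] about the fixed x, y, z axes, in that order (R = Rz(yaw) Ry(pitch) Rx(roll)).
In Python, from plant import robot gives the robot as it stands. Calls block until the motion is done:
- robot.move_pose(position, orientation): joint-space move of the TCP to a pose.
- robot.line_to(position, vel=0.15, rotation=None, guard=None): straight line of the TCP; rotation=None keeps the orientation; vel is the mean speed in m/s. With guard (N) it stops when the force on the tool has changed by that much, and returns True; else False.
- robot.goto_joints(angles): joint-space move.
- robot.set_gripper(opening): finger opening in m; the grip force is fixed at half the most; returns when the fingers have stopped.
- robot.pause(seconds).
- robot.ik(position, orientation): joint angles nearest the present ones, or None.
- robot.observe(): the state.
- robot.grab_frame(name): name is "scene" or "top" or "wrist"; returns the picture (400x640x3 uint8, blue, green, red); there is no depth.
- robot.get_calibration(name): a dict with "vertical_fov" (degrees; the focal length in pixels is half the picture's height over the tangent of half this angle, whatever the lens; pixels are square), "cx", "cy" (the principal point, pixels), "rvec" (rotation vector, rad) and "tvec" (3), from world to camera coordinates, as OpenCV has them. Camera axes: x right, y down, z forward; pixel columns grow to the right and rows downward; lengths in m; the calibration is good to about 2 mm. The wrist camera is an equidistant fisheye: a pixel r from the principal point sees the ray r / f radians off the axis. A picture is of the moment at which its call begins: read the wrist's pose just before it. get_calibration takes no time and is no camera call; for the wrist camera it gives the pose at the moment of the call.
A pose or a line that the arm cannot do raises robot.IKError and nothing moves.
- robot.job_done(): hands the job in, once; it reports no verdict.
The state is a dict: "time": time; "q": joint angles; "qvel": joint speeds; "joint_torque": joint torques, N m; "tool_pos": TCP position; "tcp_rot": TCP orientation; "ft_force": force on the tool from outside, world axes, zero at the start; "torque": the same for the moment, N m; "gripper_width": finger opening in m.
Only numpy, scipy, OpenCV 4.12 (cv2) and the standard library are available. Lean on these libraries where they do the work, as an engineer would, in place of code of your own. Each camera call takes 0.05 s, during which the arm holds its last target. There are 200 camera calls.

## Working session

There is one attempt and no reset: what is moved stays moved. The work goes in short steps, each a Python script; the robot and the scene stay as the last script left them, time stands still between calls to the robot, and variables do not carry over. Pictures are saved under pics/ and viewed, about 8 in all and at most 12, crops included, and the job is handed in when it is done.

```bash
mkdir -p pics; ls
python3 - <<'E'
from plant import robot
import cv2
for n in ("top","scene"):
    cv2.imwrite(f"pics/{n}0.png",robot.grab_frame(n)); print(n,robot.get_calibration(n))
print(robot.observe()["tcp_rot"],robot.observe()["time"])
E
```

```text
pics
top {'vertical_fov': 56.70508543799054, 'cx': 311.1787915450229, 'cy': 200.03713797417194, 'rvec': array([ 2.19929485, -2.19766485,  0.11480383]), 'tvec': array([0.09266551, 0.5550453 , 1.19179882])}
scene {'vertical_fov': 42.31022562929833, 'cx': 327.45124988557836, 'cy': 202.78061271451529, 'rvec': array([ 1.84274788, -0.95285707,  0.60224063]), 'tvec': array([-0.23395512,  0.25264669,  1.49074182])}
[-1.79934346e+02 -1.51363098e-02  2.51964489e+01] 0.1
```

View pics/top0.png

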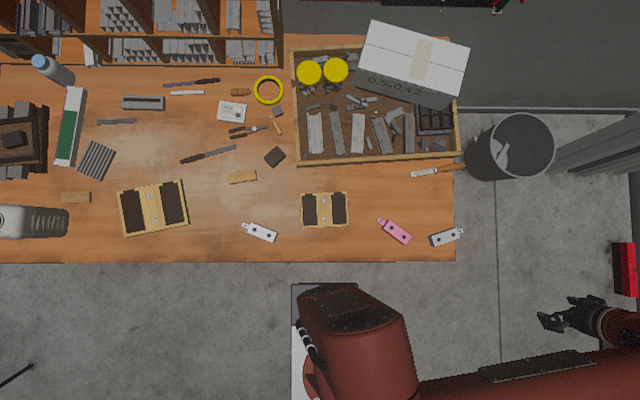

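View pics/scene0.png

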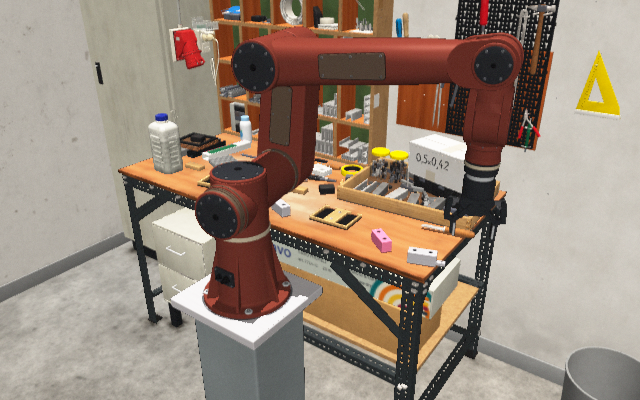

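The top view shows these candidates:
- **Trays:** small at (324,210) and large at (153,208). The small one should be 158 mm, which I'll check.
- **Blocks:** grey at (260,232) for block_a, grey at (446,237) for block_b, and pink at (394,231) as the decoy.

I'll check these choices in one close crop and measure.

```bash
cat > h.py <<'E'
import numpy as np, cv2
from plant import robot
def ray(cal,uv,z,fish=False):
    f=200/np.tan(np.radians(cal["vertical_fov"]/2)); uv=np.atleast_2d(np.asarray(uv,float))
    d=(uv-[cal["cx"],cal["cy"]])/f
    if fish:
        r=np.linalg.norm(d,axis=1)+1e-9; v=np.c_[d*(np.sin(r)/r)[:,None],np.cos(r)]
    else: v=np.c_[d,np.ones(len(d))]
    R=cv2.Rodrigues(np.array(cal["rvec"]))[0]; c=-R.T@np.ravel(cal["tvec"]); w=v@R
    return (c+w*((z-c[2])/w[:,2])[:,None])[:,:2]
def proj(cal,P,fish=False):
    f=200/np.tan(np.radians(cal["vertical_fov"]/2))
    R=cv2.Rodrigues(np.array(cal["rvec"]))[0]; p=np.atleast_2d(P)@R.T+np.ravel(cal["tvec"])
    n=np.linalg.norm(p[:,:2],axis=1)+1e-9
    s=np.arctan2(n,p[:,2])/n if fish else 1/p[:,2]
    return p[:,:2]*np.reshape(s,(-1,1))*f+[cal["cx"],cal["cy"]]
E
python3 - <<'E'
from h import *
im=cv2.imread("pics/top0.png"); cal=robot.get_calibration("top")
cv2.imwrite("pics/crop1.png",cv2.resize(im[180:260,230:480],None,fx=3.2,fy=3.2,interpolation=cv2.INTER_CUBIC))
print(ray(cal,[[302,192],[347,192],[349,227],[302,227],[118,190],[182,180]],.014))
print(ray(cal,[[260,232],[446,237],[394,231]],.04))
for s in (0,): 
    R=robot.observe(); w=robot.get_calibration("wrist"); print(w, R["tool_pos"])
    Rw=cv2.Rodrigues(w["rvec"])[0]; print(-Rw.T@np.ravel(w["tvec"]),Rw[2])
E
```

```text
[[ 0.58175109  0.12306327]
 [ 0.58212873 -0.02519835]
 [ 0.4670825  -0.03090126]
 [ 0.46713766  0.1228992 ]
 [ 0.58673346  0.71815304]
 [ 0.62002729  0.51403448]]
[[ 0.4513178   0.25640633]
 [ 0.43480294 -0.34091139]
 [ 0.45418827 -0.17242855]]
{'vertical_fov': 65.70646984690485, 'cx': 320.2005603947036, 'cy': 197.68293470501646, 'rvec': array([-2.42800698,  1.53966233,  0.239721  ]), 'tvec': array([-0.59860701, -0.03850027,  0.37964128])} [ 0.25540423 -0.54269293  0.30321457]
[ 0.32551643 -0.509241    0.3723611 ] [-0.2730089  -0.12634571 -0.95367861]
```

View pics/crop1.png

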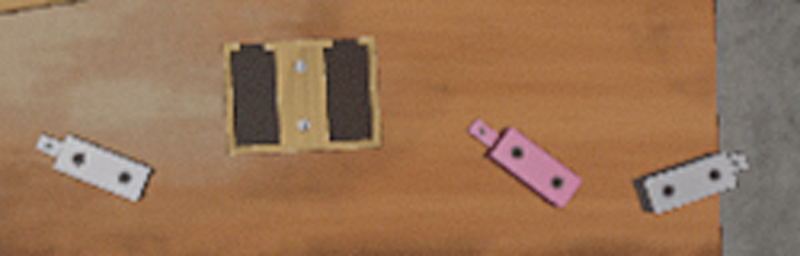

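The crop at 3.2x confirms the small tray (about 155 mm, notches facing world +x). The grey block_a tab points to +y and the grey block_b tab points to -y. The pink one at crop (525,165) is the decoy. Next I'll take a close wrist look at each target.

Run:
```python
from h import *
import pickle
D={}
print(robot.tip_reach)
for n,p,y in (("b",[.435,-.341,.24],110),("t",[.525,.046,.24],180),("a",[.451,.256,.24],-115)):
    robot.move_pose(p,[180,0,y]); robot.pause(.15)
    cal=robot.get_calibration("wrist"); im=robot.grab_frame("wrist"); cv2.imwrite(f"pics/w_{n}.png",im); D[n]=cal
    o=robot.observe(); print(n,o["time"],o["tool_pos"],np.round(o["q"],1))
    D[n+"_c"]=proj(cal,[[p[0],p[1],0.02]],True)[0]; print(D[n+"_c"])
pickle.dump(D,open("D.pkl","wb"))
m=np.vstack([np.hstack([cv2.resize(cv2.imread(f"pics/w_{n}.png"),(400,250)) for n in r]) for r in ("bt","aa")])
cv2.imwrite("pics/m1.png",m)
```

```text
0.0726
b 1.375 [ 0.43456418 -0.34198988  0.24023044] [-51.8  -2.5  -9.6  82.8  -0.   18.4]
[320.3556999  183.38664802]
t 3.05 [0.52511698 0.04513186 0.23996047] [ -9.3  -7.  -14.   83.   -0.   -9.2]
[320.18748872 183.17426392]
a 4.1417 [0.45167192 0.25495589 0.23996416] [ 15.   -8.5 -15.3  83.2  -0.  -49.9]
[321.20747754 183.30282983]
```

View pics/m1.png

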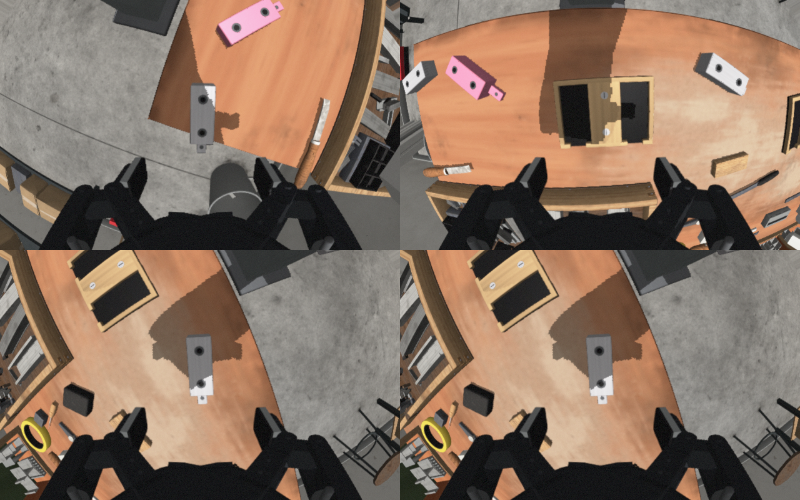

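In the half-scale wrist montage, block_b is at (202,113) with its tab toward the fingers, block_a is at (201,365), and the tray is at (603,112). I'll zoom in to pick the corners.

Run:
```python
import cv2,numpy as np
W=[("b",(340,150)),("a",(350,150)),("t",(300,140))]
def g(n,x,y,w,h,s):
    im=cv2.imread(f"pics/w_{n}.png")[y:y+h,x:x+w]; im=cv2.resize(im,None,fx=s,fy=s,interpolation=cv2.INTER_CUBIC)
    k=np.clip((im/255.)**.6*255,0,255).astype(np.uint8)
    for i in range(0,w,20): cv2.line(k,(i*s,0),(i*s,6 if i%100 else 14),(0,255,0),1)
    for i in range(0,h,20): cv2.line(k,(0,i*s),(6 if i%100 else 14,i*s),(0,255,0),1)
    return k
# b: x 360..460,y 160..310 ; a same ; tray: x 280..420
b=g("b",360,160,100,150,4); a=g("a",360,160,100,150,4)
cv2.imwrite("pics/c_ab.png",np.hstack([b,a]))
cv2.imwrite("pics/c_t.png",g("t",220,110,200,140,4))
```

```text
(no output)
```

View pics/c_ab.png

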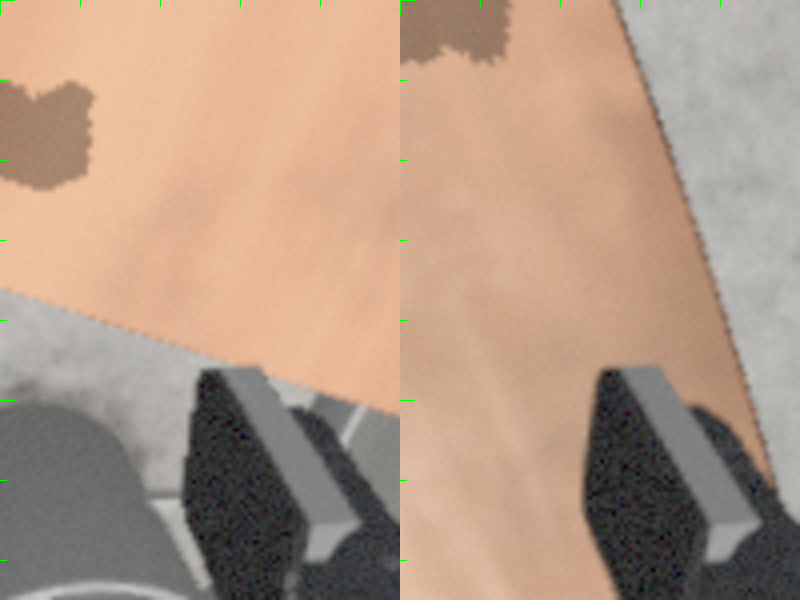

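View pics/c_t.png

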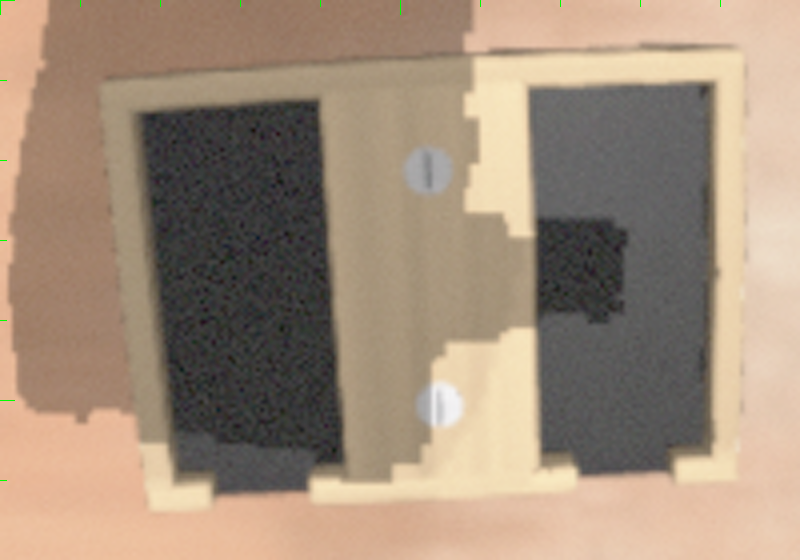

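The tray crop shows outer top corners at full-frame (245,131), (405,122), (404,229.5) and (258,237). The block crop was offset because I misjudged the montage scale, so I'll redo it.

Run:
```python
import cv2,numpy as np
def g(n,x,y,w,h,s):
    im=cv2.imread(f"pics/w_{n}.png")[y:y+h,x:x+w]; im=cv2.resize(im,None,fx=s,fy=s,interpolation=cv2.INTER_CUBIC)
    return np.clip((im/255.)**.6*255,0,255).astype(np.uint8)
cv2.imwrite("pics/c_ab2.png",np.hstack([g("b",280,125,80,120,5),g("a",280,125,80,120,5)]))
from h import *
import pickle
D=pickle.load(open("D.pkl","rb"))
p=ray(D["t"],[[245,131],[405,122],[403.7,229.5],[258,237]],.014,True)
print(p,p.mean(0),np.linalg.norm(p-np.roll(p,-1,0),axis=1))
# screws in tray rib
print(ray(D["t"],[[327,152.7],[329.7,211.2]],.014,True))
```

```text
[[ 0.47380069 -0.02664788]
 [ 0.46487078  0.12824556]
 [ 0.57721584  0.13472564]
 [ 0.58520638 -0.02009951]] [0.52527342 0.05405595] [0.15515064 0.1125318  0.15503121 0.11159798]
[[0.49621633 0.05260468]
 [0.55596343 0.05559949]]
```

View pics/c_ab2.png

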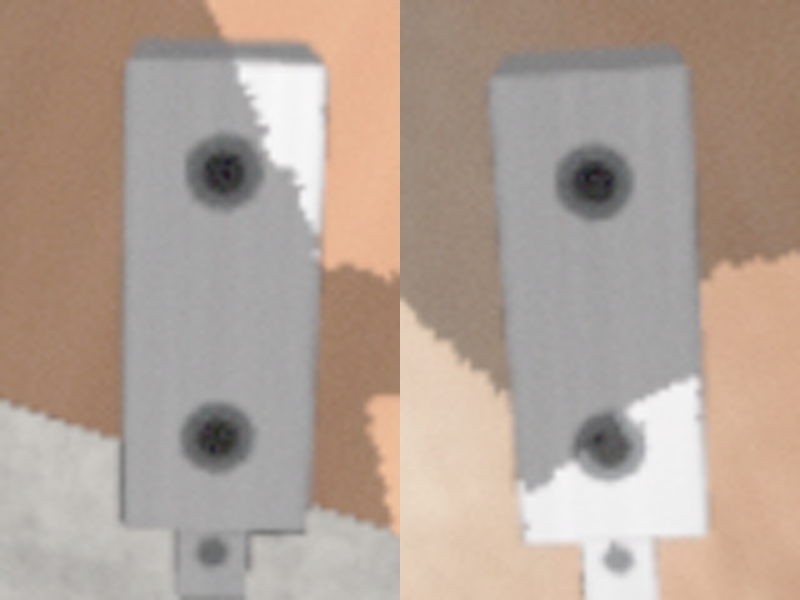

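Run:
```python
from h import *
import pickle
D=pickle.load(open("D.pkl","rb"))
C={"b":[(127,62),(325,66),(305,530),(122,525)],"a":[(92,75),(288,66),(306,533),(122,543)]}
S={"b":[(225,172),(218,437)],"a":[(194,181),(208,444)]}
T={"b":(212,552),"a":(219,558)}
def rep(n,p):
    d=p[2:].mean(0)-p[:2].mean(0)
    print(n,"c",p.mean(0).round(4),"yaw",np.degrees(np.arctan2(d[1],d[0])).round(2),"sides",np.linalg.norm(p-np.roll(p,-1,0),axis=1).round(4))
for n in "ba":
    f=lambda q:np.array(q)/5+[280,125]
    rep(n,ray(D[n],f(C[n]),.04,True))
    s=ray(D[n],f(S[n]),.04,True); d=s[1]-s[0]; print(" screws",s.mean(0).round(4),np.degrees(np.arctan2(d[1],d[0])).round(2),np.linalg.norm(d))
    print(" tab dot",ray(D[n],f(T[n]),.012,True).round(4))
rep("t",ray(D["t"],[[245,131],[405,122],[403.7,229.5],[258,237]],.014,True))
cal=robot.get_calibration("top"); g=lambda q:(np.array(q)+.0)/3.2+[230,180]
rep("t top",ray(cal,g([(232,153),(381,148),(374,38),(225,45)]),.014))
rep("a top",ray(cal,g([(150,165),(140,202),(53,170),(68,136)]),.04)) 
s=ray(cal,g([(125,178),(78,159)]),.04);print(" a screws",s.mean(0))
s=ray(cal,g([(668,190),(714,174)]),.04);print(" b screws",s.mean(0))
s=ray(cal,g([(303,125),(299,66)]),.014);print(" t screws",s.mean(0))
```

```text
b c [ 0.4371 -0.3372] yaw -71.43 sides [0.0345 0.0876 0.0347 0.0871]
 screws [ 0.4375 -0.3376] -71.38 0.04972059120694992
 tab dot [[ 0.457  -0.3954]]
a c [0.4512 0.2547] yaw 67.67 sides [0.0342 0.0882 0.035  0.0886]
 screws [0.4515 0.2549] 67.76 0.04951092261629071
 tab dot [[0.474  0.3116]]
t c [0.5253 0.0541] yaw 3.33 sides [0.1552 0.1125 0.155  0.1116]
t top c [0.5229 0.0485] yaw 3.5 sides [0.1525 0.1132 0.1536 0.1107]
a top c [0.4495 0.2497] yaw 70.18 sides [0.0378 0.0919 0.0366 0.0864]
 a screws [0.44923638 0.25094647]
 b screws [ 0.43521294 -0.34074465]
 t screws [0.52325018 0.05068988]
```

Wrist and top measurements agree to a constant offset of about 4 mm in y, and the wrist view is self-consistent. Next I'll pick block_b and hover it over the right pocket.

```bash
cat >> h.py <<'E'
TR=np.array([.5256,.0541]); TY=3.4
def pocket(s,dx=0,dy=0):
    c,si=np.cos(np.radians(TY)),np.sin(np.radians(TY)); return TR+np.array([[c,-si],[si,c]])@[dx,.048*s+dy]
def st(t):
    o=robot.observe(); print(t,round(o["time"],2),np.round(o["tool_pos"],4),np.round(o["ft_force"],1),round(o["gripper_width"],4))
def pick(xy,yaw):
    robot.set_gripper(.062)
    robot.move_pose([*xy,.17],[180,0,yaw]); robot.line_to([*xy,.10],vel=.15)
    print("guard",robot.line_to([*xy,.085],vel=.04,guard=15)); st("down")
    robot.set_gripper(.02); st("grip")
    robot.line_to([*xy,.2],vel=.12); st("lift")
def hover(s):
    p=pocket(s); robot.move_pose([*p,.16],[180,0,TY-180]); robot.line_to([*p,.125],vel=.1); robot.pause(.15); st("hover")
E
python3 - <<'E'
from h import *
pick([.4373,-.3374],108.6); hover(-1)
im=robot.grab_frame("wrist"); cv2.imwrite("pics/hb.png",cv2.resize(im[60:330,180:500],None,fx=2.2,fy=2.2,interpolation=cv2.INTER_CUBIC))
E
```

```text
guard False
down 7.79 [ 0.4372 -0.3373  0.0848] [-0.2 -0.1 -0.3] 0.0617
grip 8.14 [ 0.4375 -0.3377  0.0855] [-0.1  0.5  3.7] 0.035
lift 9.25 [ 0.437  -0.337   0.1989] [ 0.3 -0.1 -4.2] 0.0348
hover 11.24 [0.529  0.006  0.1258] [ 1.  -0.4 -3.8] 0.0349
```

View pics/hb.png

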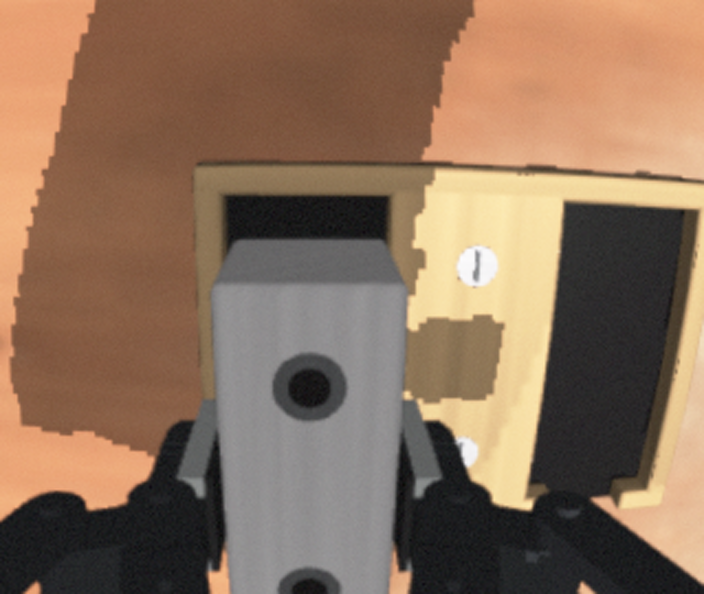

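The hover image shows the block's lower rear edge at (237,241)–(383,241) and the pocket's rear rim at (222,195)–(390,195). I'll cast these and compare.

Run:
```python
from h import *
cal=robot.get_calibration("wrist"); g=lambda q:np.array(q)/2.2+[180,60]
c,s=np.cos(np.radians(TY)),np.sin(np.radians(TY)); R=np.array([[c,s],[-s,c]])
P=pocket(-1); f=lambda q,z:((ray(cal,g(q),z,True)-P)@R.T*1000).round(1)
zb=robot.observe()["tool_pos"][2]-.085
print("block bottom rear",f([(237,241),(383,241)],zb),"exp -45")
print("block top rear",f([(212,285),(405,285)],zb+.04),"screw",f([(309,387)],zb+.04))
print("pocket rear top",f([(222,195),(390,195)],.014),"exp -49 +-23")
print("outer rear L",f([(195,164)],.014),"exp -57,-31")
print("left pocket rear L",f([(562,203),(690,210)],.014))
```

```text
block bottom rear [[-42.4 -15.9]
 [-42.5  17.9]] exp -45
block top rear [[-43.3 -16.3]
 [-43.3  17.6]] screw [[-23.8   0.7]]
pocket rear top [[-49.3 -22.6]
 [-49.3  22.6]] exp -49 +-23
outer rear L [[-57.8 -29.7]] exp -57,-31
left pocket rear L [[-48.3  71.8]
 [-48.1 114.9]]
```

Alignment is within about 1 mm, so I'll place it with a 1 mm x correction. Then I'll pick block_a and hover it.

```bash
cat >> h.py <<'E'
def place(s,dx=0,dy=0):
    p=pocket(s,dx,dy); robot.line_to([*p,.100],vel=.08)
    print("guard",robot.line_to([*p,.087],vel=.02,guard=8)); st("set")
    robot.set_gripper(.06); robot.pause(.1); st("open")
    robot.line_to([*p,.19],vel=.15); st("up")
E
python3 - <<'E'
from h import *
place(-1,-.001,-.0005)
im=robot.grab_frame("wrist"); cv2.imwrite("pics/pb.png",cv2.resize(im[60:330,180:500],None,fx=2.2,fy=2.2,interpolation=cv2.INTER_CUBIC))
E
```

```text
guard True
set 12.3 [0.5275 0.0056 0.0895] [-0.7 -0.2  5.1] 0.0353
open 12.77 [0.5266 0.0058 0.0883] [-0.1 -0.3  0.6] 0.0599
up 13.59 [0.5271 0.0057 0.189 ] [ 1.1 -0.4  0.1] 0.0599
```

View pics/pb.png

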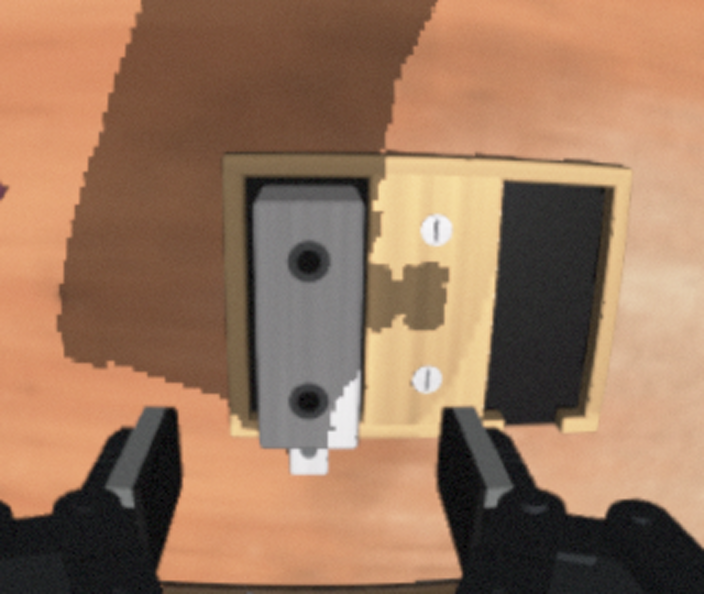

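Block_b sits in the right pocket with its tab in the notch (310,462), at contact height .0895 against .089 expected. Block_a next, and it will only be released if the contact height is right.

Run:
```python
from h import *
pick([.4513,.2548],-112.3); hover(1)
cv2.imwrite("pics/ha_raw.png",robot.grab_frame("wrist"))
p=pocket(1,-.001,-.0005); robot.line_to([*p,.100],vel=.08)
g=robot.line_to([*p,.087],vel=.02,guard=8); st("set"); print(g)
if robot.observe()["tool_pos"][2]<.0915:
    robot.set_gripper(.06); robot.pause(.1); st("open"); robot.line_to([*p,.25],vel=.15)
    q=pocket(0); robot.move_pose([*q,.25],[180,0,TY-180]); robot.pause(.2)
im=robot.grab_frame("wrist"); cv2.imwrite("pics/pa_raw.png",im)
cv2.imwrite("pics/pa.png",cv2.resize(im[80:300,190:450],None,fx=2.7,fy=2.7,interpolation=cv2.INTER_CUBIC)); st("end")
```

```text
guard False
down 16.02 [0.4512 0.2548 0.0848] [ 0.1  0.4 -0.8] 0.0618
grip 16.38 [0.4517 0.2549 0.0855] [0.8 0.6 3.4] 0.0355
lift 17.48 [0.4509 0.2547 0.199 ] [-0.6  0.2 -3.1] 0.0355
hover 18.93 [0.5232 0.1022 0.1259] [ 0.3  0.1 -3.3] 0.0352
set 19.98 [0.5218 0.1015 0.0895] [-1.2  0.5  4.9] 0.0353
True
open 20.45 [0.521  0.1015 0.0885] [ 0.  -0.2 -0.1] 0.0601
end 22.23 [0.5254 0.0548 0.2498] [0.6 0.6 0.4] 0.0603
```

View pics/pa.png

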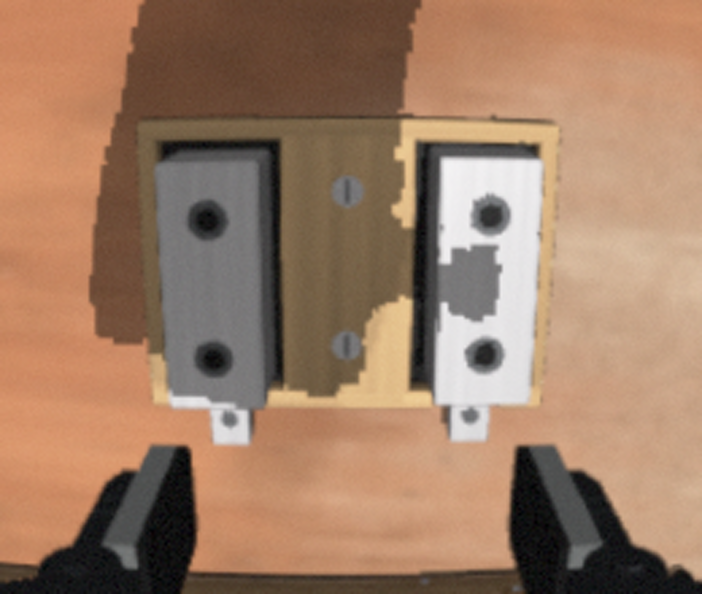

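Both blocks lie in their pockets with their tabs in the notches, at (230,425) and (470,422). I'll check the screw positions in numbers, then hand in.

Run:
```python
from h import *
cal=robot.get_calibration("wrist"); g=lambda q:np.array(q)/2.7+[190,80]
c,s=np.cos(np.radians(TY)),np.sin(np.radians(TY)); R=np.array([[c,s],[-s,c]])
for k,q,t in ((-1,[(207,220),(214,358)],(230,419)),(1,[(490,215),(485,355)],(470,415))):
    f=lambda u,z:((ray(cal,g(u),z,True)-pocket(k))@R.T*1000).round(1)
    a=f(q,.044); print(k,"centre",a.mean(0),"screws",a.tolist(),"tab dot",f([t],.016))
robot.job_done()
```

```text
-1 centre [0.15 1.1 ] screws [[-24.6, 1.0], [24.9, 1.2]] tab dot [[61.2  1.3]]
1 centre [-1.4  0.6] screws [[-26.4, 0.3], [23.6, 0.9]] tab dot [[59.4  1.1]]
the job is handed in; nothing more can be done
```

Both blocks are in the small tray, block_b in the right pocket and block_a in the left. I handed the job in at about 22 s on the robot's clock, with the arm raised clear at TCP height 0.25 m.

- **Placing:** each block was lowered slowly until it touched. Contact came at TCP height 0.0895 m against 0.089 m expected, so both blocks look flat on the pocket floor. Tilt was not measured separately.
- **Last wrist-camera check:** block centres were 1.1 mm (right) and 1.5 mm (left) from their pocket centres. Tab dots were about 1 to 3 mm from the notch points, taking each dot as the middle of its tab.
- **Bystanders:** the pink block, packer, pine block and chisel were not approached, but I took no later picture to confirm they stayed put.
- **Disagreement:** the top camera read 3 to 4 mm lower in y than the wrist camera for all three objects. I used the wrist camera throughout, and no check failed.

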